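# Level the drying stand and lean the lacquered panel on it

## Task

Turn the two leaning knobs of the drying stand until its metal plate sits level both ways. Then take the wooden panel out of its rack and lean it against the stand's wooden backrest, its foot on the plate close behind the lip, and let go without letting it drop or tip over. Leave the jar, the hammer and the steel block where they are.

Things in the scene. Friction and masses are not known exactly. Their poses are not given: they have to be found in the camera images.
- stand: Fixed dark steel drying stand, base 190 x 190 x 14 mm, one knob at its rear (+x), one at its right (-y), wooden backrest at its left (+y). Origin: centre of the base's underside, on the table; x points from its front to the rear knob, y from the side knob to the backrest. The top of its fixed front rail is 72 mm above the table, flush with the plate when that is level.
- plate_top (a point): Centre of the upper face of the aluminium plate (170 x 170 x 10 mm), 72 mm above the table when level; z is the plate's normal, x and y are as the stand's when level. The plate tips both ways about two crossed hinges 20 mm below this point.
- cradle (a joint): Tilt of the plate front to rear, in rad: 0 is level, positive means that the rear edge (by the rear knob) is too high. Grows by 0.12 rad for each rad that knob_rear grows.
- plate (a joint): Tilt of the plate sideways, in rad: 0 is level, positive means that the right edge (by the side knob, -y of the stand) is too high. Grows by 0.12 rad for each rad that knob_side grows.
- knob_rear (a joint): Angle of the rear knob, rad, range -1.6 to 1.6; grows when turned clockwise as seen from its outer end, which raises the plate's rear edge. Stiff (about 0.12 N m), stays where left. Not zero at level: judge by the plate. At 0 its bar lies in the upright plane through its axis.
- knob_rear_grip (a point): Grip point on the axis of the rear knob: a black bar 64 mm long, 16 mm thick, 38 mm deep along the axis (13 mm of it above this point; 24 mm below it a disc of 24 mm radius). z is the knob's axis, pointing up and outwards, 30 degrees from vertical, leaning away from the plate to the rear; x runs along the bar, y across it. About 90 mm above the table.
- knob_side (a joint): As knob_rear, for the side knob: clockwise as seen from its outer end raises the plate's right edge.
- knob_side_grip (a point): As knob_rear_grip, for the side knob; its axis leans 30 degrees outwards to the right (-y of the stand). It rides on an arm that tips front to rear with joint cradle, so it also leans fore or aft by that much until the rear knob is set.
- lip_foot (a point): Foot of the lip on the plate: the middle of its backrest-side face, at the plate's surface, 41 mm from the plate's centre towards the backrest. The lip is 130 mm long (along x), 10 mm wide and 12 mm high. Axes as plate_top.
- backrest: Fixed upright wooden board, 130 mm wide along the stand's x, 14 mm thick, top 152 mm above the table (80 mm above the level plate). Origin: bottom middle of its face that looks to the plate, 14 mm above the table; that face is 92 mm from the stand's centre, 51 mm from the lip's face. y points through the board away from the plate.
- rack: Fixed wooden rack, 130 x 90 mm, with a slot along x, about 14.5 mm wide, between two 12 mm walls whose tops are 52 mm above the table; slot floor 12 mm above the table. Origin: centre of the underside; x along the slot.
- panel_mid (a point): Centre of the plywood panel, 100 mm wide (x), 12 mm thick (y), 160 mm tall (z), about 0.14 kg; it starts upright in the rack's slot (it may lean there by up to 0.07 rad). z points to its top edge; both faces are alike.
- panel: The panel: the same point and axes as panel_mid.
- panel_foot (a point): Middle of the panel's bottom end face, 80 mm below panel_mid along its z.
- jar: Bystander: amber glass jar, 66 mm wide, 85 mm tall; origin under its centre.
- hammer: Bystander: hammer lying flat; origin under it, handle along its -x.
- bench_block: Bystander: steel block, 70 x 70 x 30 mm; origin under its centre.
There are look-alikes about, which are no part of the job. Leave any turquoise look-alike of the panel alone.

How it is judged:
By the outcome, as a careful person would: the job done as asked, in the order asked, and still so for the second after the job is handed in, with the robot touching nothing.
It also fails if it takes over 72 s, if anything falls off the work surface, if the arm or the gripper's body presses on something with over 40 N, if the wrist force passes 120 N, or if a joint passes its speed limit or range.

## Robot

A 6-joint arm with a two-finger parallel gripper is mounted at the origin on the work surface. World frame = base frame: x ahead of the robot, y to its left, z up, the work surface at z = 0. Lengths are in m, angles in rad, forces in N, time in s.
With the tool pointing down it reaches from about 0.375 to 0.975 m from the base axis. Payload 3.8 kg.
Tool frame: the origin (TCP) lies on the centre line of the jaws, within the pads' length; the fingertips stand 25 mm ahead of it and the grasp point (between the pads) lies 6 mm ahead of it; z points along the fingers, y is the line along which they close (so a half turn about z gives the same grasp; the last joint's range is limited). The gripper opens to 88 mm and grips with 3 to 60 N. Pads are 18 mm wide; open, the fingers measure 123 mm over their backs; the gripper's body (75 mm by 187 mm) begins 45 mm behind the grasp point.
Start: joints at [1.214, 0.264, 1.604, -0, 1.274, -0.037], TCP at [0.212, 0.641, 0.264] pointing down, gripper open.
Joint ranges: [-2.63, 2.63], [-0.94, 2.18], [0.31, 2.57], [-1.31, 4.45], [0, 2.66], [-2.55, 2.55]. Speed limits (rad/s): [2.57, 2.57, 3.14, 3.14, 3.14, 3.14].

## Interface

Orientations are given as a unit quaternion [x, y, z, w].
In Python, from bench import robot gives the robot as it stands. Calls block until the motion is done:
- robot.movep(position, orientation): joint-space move of the TCP to a pose.
- robot.servo_line(position, frame=None, speed=0.15, f_stop=None): straight line of the TCP; frame=None keeps the orientation; speed is the mean speed in m/s. With f_stop (N) it stops when the force on the tool has changed by that much, and returns True; else False.
- robot.move_joints(angles): joint-space move.
- robot.move_gripper(opening): opening from 0.0 (shut) to 1.0 (fully open); the grip force is fixed at half the most; returns when the fingers have stopped.
- robot.wait(seconds).
- robot.inverse_kinematics(position, orientation): joint angles nearest the present ones, or None.
- robot.get_image(name): name is "scene" or "top" or "wrist"; returns a dict with "color" (420x560x3 uint8, blue, green, red), "K" (3x3 intrinsics, pixels), "R" (3x3) and "t" (3): a world point X has camera coordinates R X + t; the wrist camera has in their place "mount" (4x4, takes a point from camera to tool coordinates, whose origin is the TCP and whose axes are the flange's). Camera axes: x right, y down, z forward; pixel columns grow to the right and rows downward; lengths in m; the calibration is good to about 2 mm. A picture is of the moment at which its call begins: read the wrist's pose just before it. There is no depth.
A pose or a line that the arm cannot do raises robot.MotionError and nothing moves.
- robot.hand_in(): hands the job in; it is judged then, once.
Readings, each from a call of its own:
- robot.current_time_s(): time.
- robot.current_qpos(): joint angles.
- robot.current_dq(): joint speeds.
- robot.current_joint_torque(): joint torques, N m.
- robot.current_tool_pos(): TCP position.
- robot.current_tool_rot(): TCP orientation.
- robot.current_force(): force on the tool from outside, world axes, zero at the start.
- robot.current_ft_torque(): the same for the moment, N m.
- robot.current_opening(): opening from 0.0 (shut) to 1.0 (fully open).
- robot.current_gripper_force(): force on a finger pad.
Only numpy, scipy, OpenCV 4.12 (cv2) and the standard library are available. Lean on these libraries where they do the work, as an engineer would, in place of code of your own. Each camera call takes 0.05 s, during which the arm holds its last target. There are 200 camera calls.

## Working session

There is one attempt and no reset: what is moved stays moved. The work goes in short steps, each a Python script; the robot and the scene stay as the last script left them, time stands still between calls to the robot, and variables do not carry over. Pictures are saved under pics/ and viewed, at most 10 in all, crops included, and the job is handed in when it is done.

```bash
ls; mkdir -p pics; python3 - <<'E'
from bench import robot
import cv2,numpy as np
for n in ("scene","top"):
    d=robot.get_image(n); cv2.imwrite(f"pics/{n}0.png",d["color"])
    np.savez(f"{n}0.npz",**d)
    print(n,d["K"].tolist(),(-d["R"].T@d["t"]).round(3),d["R"].round(3).tolist())
d=robot.get_image("wrist");print(d["K"].tolist(),d["mount"].round(4).tolist(),robot.current_time_s(),robot.current_tool_rot())
E
```

```text
pics
scene [[391.6619680616148, 0.0, 281.28949166916846], [0.0, 391.6619680616148, 210.74987912912258], [0.0, 0.0, 1.0]] [ 1.434 -0.197  0.687] [[0.232, 0.973, -0.0], [0.514, -0.123, -0.849], [-0.826, 0.197, -0.528]]
top [[454.36508838365694, 0.0, 284.2745172039517], [0.0, 454.36508838365694, 213.40982059791588], [0.0, 0.0, 1.0]] [0.267 0.019 1.253] [[0.015, -1.0, 0.003], [-0.977, -0.016, -0.211], [0.211, 0.001, -0.977]]
[[352.28927490297207, 0.0, 283.40706736876604], [0.0, 352.28927490297207, 206.50837473936554], [0.0, 0.0, 1.0]] [[-0.0001, -0.9621, -0.2725, 0.0706], [1.0, -0.0004, 0.0011, 0.0006], [-0.0011, -0.2725, 0.9621, -0.1208], [0.0, 0.0, 0.0, 1.0]] 0.15 [ 1.59215944e-01  9.87243416e-01 -8.34709459e-04 -1.57320074e-04]
```

View pics/scene0.png

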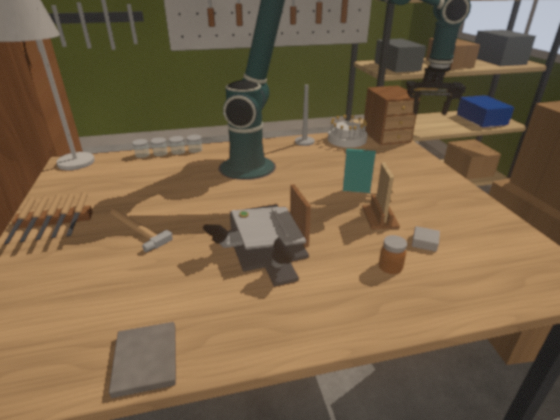

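View pics/top0.png

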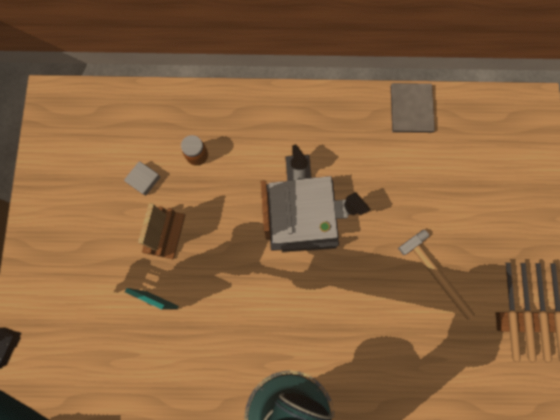

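Candidates: the panel could be the pale wood board in the rack (scene 385,193 / top 150,225), the turquoise board (scene 359,170 / top 150,298, the look-alike), or the backrest (scene 300,215, reddish). I choose the pale one in the rack. The stand plate is at top (303,212), its rear knob at (299,158), and its side knob at (355,204). A green bubble level sits on the plate at (325,227). Next, wrist views.

```bash
cat > h.py <<'E'
from bench import robot
import cv2,numpy as np
from scipy.spatial.transform import Rotation as Rn
def quat(z,x):
    z=np.array(z,float);z/=np.linalg.norm(z);x=np.array(x,float);x-=z*(x@z);x/=np.linalg.norm(x)
    return Rn.from_matrix(np.c_[x,np.cross(z,x),z]).as_quat()
def down(a): return quat([0,0,-1],[np.cos(a),np.sin(a),0])   # tool x at world angle a
def shot(n,name):
    p=np.array(robot.current_tool_pos());q=robot.current_tool_rot()
    d=robot.get_image(n)
    if n=="wrist":
        T=np.eye(4);T[:3,:3]=Rn.from_quat(q).as_matrix();T[:3,3]=p
        W=T@d["mount"];R=W[:3,:3].T;t=-R@W[:3,3]
    else: R,t=d["R"],d["t"]
    cv2.imwrite(f"pics/{name}.png",d["color"]);np.savez(name+".npz",color=d["color"],K=d["K"],R=R,t=t)
    return name
def ray(name,uv):
    d=np.load(name+".npz");v=d["R"].T@np.linalg.inv(d["K"])@[uv[0],uv[1],1]
    return -d["R"].T@d["t"],v/np.linalg.norm(v)
def onplane(name,uv,z):
    c,v=ray(name,uv);return c+v*(z-c[2])/v[2]
def tri(*obs):   # (name,uv) pairs -> point, residual
    A=np.zeros((3,3));b=np.zeros(3);L=[]
    for n,uv in obs:
        c,v=ray(n,uv);P=np.eye(3)-np.outer(v,v);A+=P;b+=P@c;L.append((c,P))
    X=np.linalg.solve(A,b);return X,max(np.linalg.norm(P@(X-c)) for c,P in L)
def proj(name,X):
    d=np.load(name+".npz");c=d["K"]@(d["R"]@np.asarray(X)+d["t"]);return c[:2]/c[2]
def try_move(p,angs):
    for a in angs:
        try: robot.movep(list(p),list(down(a)));return a
        except robot.MotionError as e: err=e
    print("fail",p,err)
E
python3 - <<'E'
from h import *
for n,uv,z in [("stand",(303,212),.072),("rear",(298,152),.1),("side",(356,204),.1),("panel",(148,220),.172),("rack",(163,232),.05),("turq",(150,298),.15),("jar",(193,145),.085),("block",(143,178),.03),("hamhead",(415,242),.02)]:
    print(n,onplane("top0",uv,z).round(3))
s=onplane("top0",(303,212),.072);r=onplane("top0",(160,228),.1)
for k,(c,dy,z) in enumerate([(r,.05,.33),(r,-.07,.33),(s,.07,.28),(s,-.07,.28)]):
    a0=np.arctan2(c[1],c[0])+np.pi/2
    print(k,try_move((c[0],c[1]+dy,z),[a0,a0-np.pi,a0-.8]),robot.current_tool_pos(),robot.current_time_s()); shot("wrist",f"w{k}")
cv2.imwrite("pics/m1.png",cv2.resize(np.vstack([np.hstack([cv2.imread(f"pics/w{i}.png") for i in p]) for p in((0,1),(2,3))]),(800,600)))
E
```

```text
stand [ 0.526 -0.031  0.072]
rear [ 0.684 -0.015  0.1  ]
side [ 0.544 -0.167  0.1  ]
panel [0.478 0.349 0.172]
rack [0.47  0.344 0.05 ]
turq [0.293 0.336 0.15 ]
jar [0.705 0.27  0.085]
block [0.626 0.416 0.03 ]
hamhead [ 0.458 -0.34   0.02 ]
0 2.193408673751409 [0.47131285 0.38953415 0.32962127] 1.525
1 2.193408673751409 [0.47173519 0.26906629 0.33011808] 2.125
2 1.5128738407048163 [0.5266131  0.04061335 0.28022531] 3.125
3 1.5128738407048163 [ 0.52653228 -0.0995835   0.28022144] 3.7917
```

View pics/m1.png

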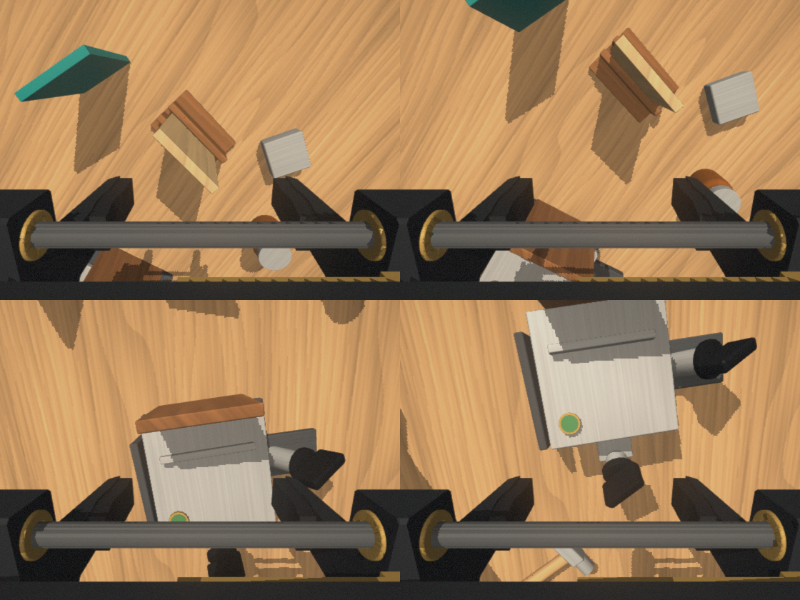

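The montage shows the pale panel upright in the rack, leaning a little. The stand's plate, lip and green bubble level are visible (bubble at montage 569,423), with the rear knob at (725,355) and the side knob at (622,480). Stand yaw is about 0.08 rad. Next, two views down each knob axis and two plate views.

```bash
python3 - <<'E'
from h import *
yaw=.09;X=np.array([np.cos(yaw),np.sin(yaw),0]);Y=np.array([-X[1],X[0],0]);Z=np.array([0,0,1.])
S=np.array([.526,-.031,0])
def feas(P,ax):
    out=[]
    for r in np.arange(-3.1,3.1,.2):
        x=np.cos(r)*X+np.sin(r)*Y
        j=robot.inverse_kinematics(list(P),list(quat(-ax,x)))
        if j is not None: out.append((round(r,2),j))
    return out
def twoviews(G,ax,k,sep):
    P=G+.17*ax;f=feas(P,ax);q=np.array(robot.current_qpos())
    print(k,"rolls",[a for a,_ in f])
    if not f:return
    f.sort(key=lambda e:np.abs(np.array(e[1])-q).max())
    r0=f[0][0];g=[e for e in f if abs(e[0]-r0)>sep] 
    for i,(r,j) in enumerate([f[0],min(g,key=lambda e:abs(e[0]-r0))]):
        robot.move_joints(list(j));shot("wrist",f"k{k}{i}");print(r,np.round(j,2),robot.current_time_s())
for dx in(-.05,.07):   # plate views
    try_move((S[0]+dx,S[1]-.13,.28),[1.6,1.2]);shot("wrist","pl%d"%(dx>0))
twoviews(S-.135*Y+.09*Z,.866*Z-.5*Y,"s",1.3)
twoviews(S+.14*X+.09*Z,.866*Z+.5*X,"r",1.3)
im=[cv2.convertScaleAbs(cv2.imread(f"pics/k{n}.png"),alpha=1.6,beta=20) for n in("s0","s1","r0","r1")]
cv2.imwrite("pics/m2.png",cv2.resize(np.vstack([np.hstack(im[:2]),np.hstack(im[2:])]),(800,600),interpolation=cv2.INTER_AREA))
E
```

```text
s rolls [np.float64(-3.1), np.float64(-1.7), np.float64(-1.5), np.float64(-1.3), np.float64(-1.1), np.float64(-0.9), np.float64(-0.7), np.float64(-0.5), np.float64(-0.3), np.float64(-0.1), np.float64(0.1), np.float64(0.3), np.float64(0.5), np.float64(0.7), np.float64(0.9), np.float64(1.1), np.float64(1.3), np.float64(1.5), np.float64(1.7), np.float64(1.9), np.float64(2.1), np.float64(2.3), np.float64(2.5), np.float64(2.7), np.float64(2.9)]
0.9 [-0.66  0.34  1.63  0.37  1.55 -0.09] 5.4583
2.3 [-0.66  0.34  1.63  0.37  1.55 -1.64] 6.8833
r rolls [np.float64(-3.1), np.float64(-2.9), np.float64(-2.7), np.float64(-2.5), np.float64(-0.9), np.float64(-0.7), np.float64(-0.5), np.float64(-0.3), np.float64(-0.1), np.float64(0.1), np.float64(0.3), np.float64(0.5), np.float64(0.7), np.float64(0.9), np.float64(1.1), np.float64(1.3), np.float64(1.5), np.float64(1.7), np.float64(1.9), np.float64(2.1), np.float64(2.3), np.float64(2.5), np.float64(2.7), np.float64(2.9)]
-3.1 [-0.02  0.76  1.01 -0.06  1.89 -1.74] 8.1167
-0.9 [-0.02  0.76  1.01 -0.06  1.89  2.42] 11.625
```

View pics/m2.png

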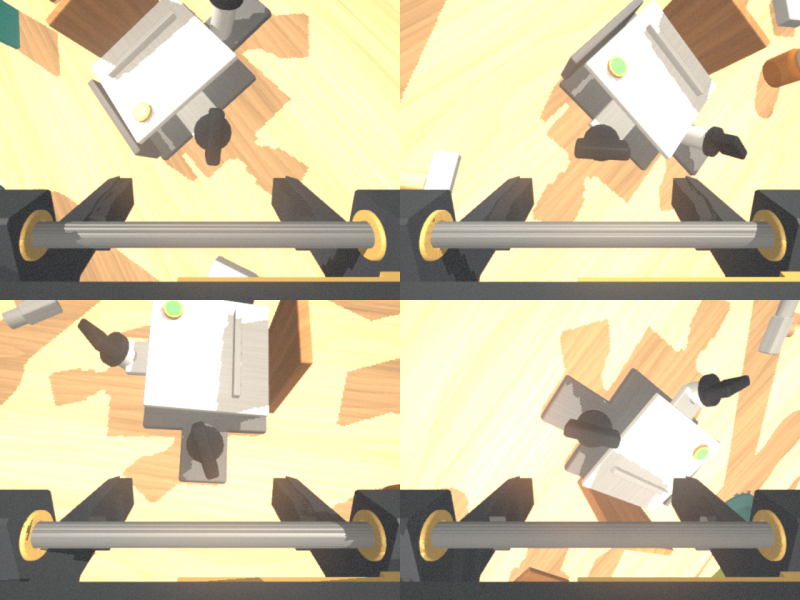

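Both knobs are visible: black bar over a disc, at montage s0 (212,135), s1 (603,143), r0 (205,448), r1 (593,430). I'll zoom in on them with the shadows brightened.

```bash
python3 - <<'E'
from h import *
C=dict(ks0=(297,189),ks1=(284,200),kr0=(287,207),kr1=(270,185))
t=[]
for n,(u,v) in C.items():
    c=cv2.imread(f"pics/{n}.png")[v-45:v+45,u-60:u+60].astype(float)
    c=np.clip(c*3.2,0,255).astype(np.uint8)
    c=cv2.resize(c,(400,300),interpolation=cv2.INTER_CUBIC)
    for i in range(0,120,10):
        L=8 if i%50 else 14
        cv2.line(c,(int(i*3.333),0),(int(i*3.333),L),(0,0,255),1)
        if i<90: cv2.line(c,(0,int(i*3.333)),(L,int(i*3.333)),(0,0,255),1)
    t.append(c)
cv2.imwrite("pics/m3.png",np.vstack([np.hstack(t[:2]),np.hstack(t[2:])]))
E
```

```text
(no output)
```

View pics/m3.png

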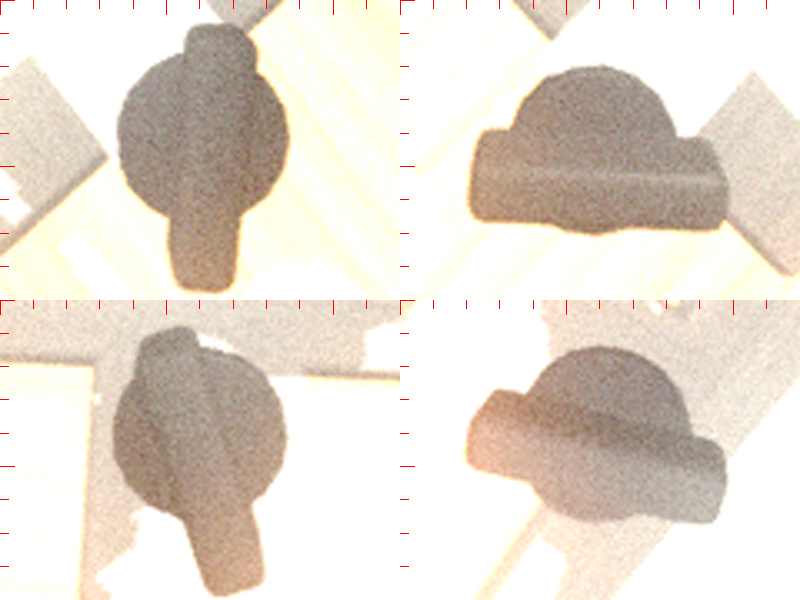

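The zooms show disc outlines and bars clearly. Disc centres in full-image pixels: ks0 (297.9,184.5), ks1 (283.1,199.7), kr0 (287,202.2), kr1 (270.9,180.2). I'll triangulate these, cross-check with the bar tops, and crop the plate views.

```bash
cat > knob.py <<'E'
from h import *
C=dict(ks0=(297,189),ks1=(284,200),kr0=(287,207),kr1=(270,185))
def f(n,x,y): u,v=C[n];return (u-60+x/3.3333,v-45+y/3.3333)
yaw=.09
def knobs(yaw):
    X=np.array([np.cos(yaw),np.sin(yaw),0]);Y=np.array([-X[1],X[0],0]);Z=np.array([0,0,1.])
    o={}
    for k,ax,d0,d1,lines,ctr in [("s",.866*Z-.5*Y,(203,135),(197,149),[((75,220),(320,230)),((80,172),(325,182))],(198,202)),("r",.866*Z+.5*X,(200,134),(203,134),[((70,167),(315,222)),((95,90),(322,140))],(197,165))]:
        D,res=tri((f"k{k}0",f(f"k{k}0",*d0)),(f"k{k}1",f(f"k{k}1",*d1)))
        G=D+.024*ax;T=G+.013*ax
        def cast(n,p):
            c,v=ray(n,f(n,*p));return c+v*((T-c)@ax)/(v@ax)
        ds=[]
        for a,b in lines:
            e=cast(f"k{k}1",b)-cast(f"k{k}1",a);ds.append(e/np.linalg.norm(e))
        o[k]=(G,ax,ds,res,cast(f"k{k}1",ctr)-T)
    return o
E
python3 - <<'E'
from knob import *
for k,(G,ax,ds,res,e) in knobs(.09).items(): print(k,G.round(4),"res",round(res,4),"bar",[d.round(3) for d in ds],"topctr err",e.round(4))
t=[]
for n in("pl0","pl1"):
    u,v=proj(n,[.526,-.031,.072]).astype(int);print(n,u,v)
    u=np.clip(u,130,430);v=max(v,130);print(u-130,v-130)
    c=cv2.resize(cv2.imread(f"pics/{n}.png")[v-130:v+130,u-130:u+130],(400,400),interpolation=cv2.INTER_CUBIC)
    t.append(c)
cv2.imwrite("pics/m4.png",np.hstack(t))
E
```

```text
s [ 0.5479 -0.1713  0.0867] res 0.0007 bar [array([0.669, 0.659, 0.344]), array([0.668, 0.659, 0.345])] topctr err [ 0.003  -0.0013 -0.0009]
r [ 0.678  -0.0146  0.0862] res 0.0005 bar [array([-0.77 , -0.437,  0.465]), array([-0.766, -0.444,  0.464])] topctr err [-0.     -0.0004  0.    ]
pl0 346 38
216 0
pl1 205 34
75 0
```

View pics/m4.png

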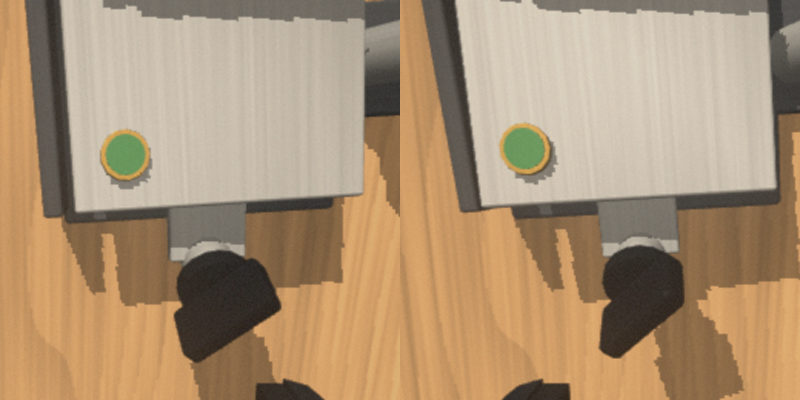

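The plate has a green disc at crop (125,155) / (525,149). The right-edge corners are clear: pl0 at (77,209) and (363,193), pl1 at (483,207) and (776,189). Knob triangulation agrees to within 3 mm. Next I'll compute the plate's tilt from its corners across several views.

```bash
cat > plate.py <<'E'
from h import *
def sub(n,uv,w=5):
    g=cv2.cvtColor(cv2.imread(f"pics/{n}.png"),cv2.COLOR_BGR2GRAY)
    p=np.array([[uv]],np.float32)
    if not(w+2<uv[0]<559-w-2 and w+2<uv[1]<419-w-2): return None
    return cv2.cornerSubPix(g,p,(w,w),(-1,-1),(3,40,.01))[0,0]
def tilt(P,names=("FR","RR","FL","RL")):
    Q=np.array([P[n] for n in names if n in P]);c=Q.mean(0)
    n=np.linalg.svd(Q-c)[2][-1];n*=np.sign(n[2]);return n,c
E
python3 - <<'E'
from plate import *
s=.65
obs={"FR":[("pl0",(216+77*s,209*s)),("pl1",(75+83*s,207*s)),("w3",(197,209))],
     "RR":[("pl0",(216+363*s,193*s)),("pl1",(75+376*s,189*s)),("w3",(389,182))],
     "FL":[("w3",(179,17))]}
P={}
for k in("FR","RR"):
    o=[(n,sub(n,uv)) for n,uv in obs[k]]
    print(k,[(n,np.round(a,1),np.round(b,1)) for (n,b),(_,a) in zip(o,obs[k])])
    P[k],r=tri(*o);print(P[k].round(4),round(r,4))
e=P["RR"]-P["FR"];print("len",np.linalg.norm(e),"yaw",np.arctan2(e[1],e[0]),"cradle",np.arcsin(e[2]/np.linalg.norm(e)))
uv=sub("w3",(179,17));print("FL w3",uv)
c,v=ray("w3",uv);P["FL"]=c+v*((P["FR"]-c)@e)/(v@e)
P["RL"]=P["FL"]+e
f=P["FL"]-P["FR"];print("FL",P["FL"].round(4),"len",np.linalg.norm(f),"plate tilt",-np.arcsin(f[2]/np.linalg.norm(f)))
for k in P:
    good=[]
    for n in("pl0","pl1","w3","w2","ks0","ks1","kr0","kr1"):
        u0=proj(n,P[k]);u=sub(n,u0)
        if u is not None:
            d=np.linalg.norm(u-u0);print(k,n,u0.round(1),u.round(1),round(float(d),1))
E
```

```text
FR [('pl0', array([266. , 135.8]), array([264.7, 137.3], dtype=float32)), ('pl1', array([129. , 134.6]), array([128.9, 135.4], dtype=float32)), ('w3', array([197, 209]), array([196.2, 210.5], dtype=float32))]
[ 0.4544 -0.1156  0.0889] 0.0094
RR [('pl0', array([452. , 125.4]), array([452. , 125.3], dtype=float32)), ('pl1', array([319.4, 122.8]), array([319.4, 121.7], dtype=float32)), ('w3', array([389, 182]), array([388.9, 179.6], dtype=float32))]
[ 0.6264 -0.1003  0.0748] 0.0006
len 0.17324907207390597 yaw 0.08887297014741212 cradle -0.08116901064031055
FL w3 [176.64359   16.366962]
FL [0.4339 0.0601 0.0296] len 0.18654351016593734 plate tilt 0.3232211626790029
FR pl0 [260.2 137.9] [264.7 137.3] 4.6
FR pl1 [121.7 134.1] [121.7 134.1] 0.0
FR w3 [206.6 209.7] [206.3 208.3] 1.4
FR w2 [222.2 340. ] [222.2 340. ] 0.0
FR ks0 [187.5 201.7] [191.7 199. ] 5.0
FR ks1 [258.5  83. ] [260.8  87.2] 4.8
FR kr1 [452.9 205.3] [449.7 202.3] 4.4
RR pl0 [451.6 125.1] [452.  125.3] 0.5
RR pl1 [319.2 121.8] [319.4 121.7] 0.3
RR w3 [389.5 179.7] [388.9 179.6] 0.6
RR w2 [386.1 311. ] [386.1 311. ] 0.0
RR ks0 [330.1  76.4] [329.3  75.3] 1.4
RR ks1 [377.5 221.5] [379.  219.8] 2.2
RR kr0 [201. 146.] [201.3 145.6] 0.4
RR kr1 [361.9 133.3] [363.  132.5] 1.3
FL w3 [176.6  16.4] [176.6  16.4] 0.0
FL w2 [195.1 162.8] [195.  165.5] 2.7
FL ks0 [142.2 105.7] [142.2 105.7] 0.0
FL ks1 [338.2  10.2] [338.2  10.2] 0.0
FL kr0 [374.5  28.8] [374.5  28.8] 0.0
FL kr1 [338.7 283.4] [338.7 283.4] 0.0
RL w2 [355.2 137.7] [353.4 137.5] 1.9
RL ks0 [245.5   9. ] [245.5   9. ] 0.0
RL ks1 [420.6 123. ] [420.6 123. ] 0.0
RL kr0 [374.6 171.8] [372.5 174.9] 3.8
RL kr1 [240.4 245.1] [240.4 245.1] 0.0
```

```bash
cat > lines.py <<'E'
from plate import *
def mask(n):
    h=cv2.cvtColor(cv2.imread(f"pics/{n}.png"),cv2.COLOR_BGR2HSV)
    m=((h[...,1]<75)&(h[...,2]>135)).astype(np.uint8)*255
    return cv2.morphologyEx(m,cv2.MORPH_OPEN,np.ones((3,3)))
def edgeplane(n,A,B,tol=9):
    """image line near the predicted edge A-B -> (camera centre, plane normal, nb points, line residual)"""
    cs=cv2.findContours(mask(n),cv2.RETR_EXTERNAL,cv2.CHAIN_APPROX_NONE)[0]
    p=np.concatenate([c[:,0] for c in cs if len(c)>60]).astype(float)
    a,b=proj(n,A),proj(n,B);L=np.linalg.norm(b-a);t=(b-a)/L;nn=np.array([-t[1],t[0]])
    s=(p-a)@t;d=(p-a)@nn
    k=(s>.06*L)&(s<.94*L)&(abs(d)<tol)&(p[:,0]>3)&(p[:,0]<556)&(p[:,1]>3)&(p[:,1]<240)
    p,d=p[k],d[k]
    if len(p)<35:return None
    for _ in range(4):
        vx,vy,x,y=cv2.fitLine(p.astype(np.float32),cv2.DIST_HUBER,0,.01,.01).ravel()
        r=(p-[x,y])@[-vy,vx];p=p[abs(r)<max(1.2,1.5*np.median(abs(r)))]
    if len(p)<30:return None
    c,v1=ray(n,(x-40*vx,y-40*vy));_,v2=ray(n,(x+40*vx,y+40*vy))
    m=np.cross(v1,v2);return c,m/np.linalg.norm(m),len(p),float(np.abs((p-[x,y])@[-vy,vx]).mean())
def line3d(views,A,B,tol=9,verbose=True):
    E=[(n,edgeplane(n,A,B,tol)) for n in views];E=[e for e in E if e[1]]
    N=np.array([e[1][1] for e in E]);C=np.array([e[1][0] for e in E])
    u=np.linalg.svd(N)[2][-1];u*=np.sign(u@(B-A))
    M=(A+B)/2
    X=np.linalg.lstsq(np.vstack([N,u]),np.r_[(N*C).sum(1),u@M],rcond=None)[0]
    if verbose: print([(n,e[2],round(e[3],2),round(float(1e3*e[1]@(X-e[0])),2),round(1e3*float(e[1]@u),1)) for n,e in E])
    return X,u
E
python3 - <<'E'
from lines import *
yaw=.089;X=np.array([np.cos(yaw),np.sin(yaw),0]);Y=np.array([-X[1],X[0],0])
RR=np.array([.6264,-.1003,.075])
FR=RR-.17*X;FL=FR+.17*Y;RL=RR+.17*Y
V=("pl0","pl1","w2","w3","ks0","ks1","kr0","kr1")
for nm,A,B in(("front",FR,FL),("right",FR,RR),("rear",RR,RL)):
    for it in range(2):
        x,u=line3d(V,A,B,14 if it==0 else 6,it==1)
        A,B=[x+u*((q-x)@u) for q in(A,B)]
    print(nm,"mid",x.round(4),"dir",u.round(4),"elev",round(float(np.arcsin(u[2])),4),"yaw",round(float(np.arctan2(u[1],u[0])),4))
E
```

```text
[('pl0', 120, 0.25, 0.14, -0.7), ('pl1', 116, 0.25, 0.09, -1.1), ('w2', 53, 0.25, 0.06, 1.8), ('w3', 169, 0.24, 0.12, -1.8), ('ks0', 93, 0.24, -0.15, 0.8), ('ks1', 82, 0.2, 0.25, -0.9)]
front mid [ 0.4504 -0.0306  0.0754] dir [-0.0931  0.9883 -0.1204] elev -0.1207 yaw 1.6647
[('pl0', 165, 0.25, 0.38, 0.6), ('pl1', 169, 0.25, 0.32, -0.3), ('w3', 157, 0.25, 0.07, 1.0), ('ks0', 123, 0.19, 0.02, -0.2), ('ks1', 121, 0.2, -0.08, 0.3), ('kr0', 130, 0.28, 0.21, 0.8), ('kr1', 56, 0.21, 0.5, 0.6)]
right mid [ 0.5421 -0.108   0.0804] dir [ 0.9941  0.0873 -0.0641] elev -0.0641 yaw 0.0876
[('pl0', 89, 0.26, -0.15, 2.0), ('pl1', 101, 0.25, -0.11, 1.6), ('w2', 45, 0.28, -0.2, 2.6), ('w3', 121, 0.27, -0.0, 1.2), ('ks0', 53, 0.2, 0.03, -0.2), ('ks1', 48, 0.24, -0.23, 2.6), ('kr0', 122, 0.25, 0.4, -0.6), ('kr1', 90, 0.28, 0.42, -2.0)]
rear mid [ 0.6183 -0.0171  0.0642] dir [-0.0957  0.9883 -0.1184] elev -0.1187 yaw 1.6673
```

Fits agree to about 0.4 mm. The rear edge is low by 0.064 rad and the right edge high by 0.120 rad. So the rear knob needs +0.534 rad (clockwise) and the side knob −0.997 rad. Both targets stay in range, since the bars now sit at about −0.38 and +0.81.

```bash
cat > turn.py <<'E'
from h import *
def turn(G,ax,b,dk,off=.008):
    """grip the bar (direction b) at G and turn the knob by dk (clockwise from outside = +)"""
    ax=ax/np.linalg.norm(ax);b=b-ax*(b@ax);b/=np.linalg.norm(b)
    ra=lambda v,a:Rn.from_rotvec(ax*a).apply(v)
    best=None
    for s in(1,-1):
        pts=[(G+.11*ax,s*b),(G+off*ax,s*b),(G+off*ax,ra(s*b,-dk/2)),(G+off*ax,ra(s*b,-dk)),(G+.11*ax,ra(s*b,-dk))]
        js=[robot.inverse_kinematics(list(p),list(quat(-ax,x))) for p,x in pts]
        if any(j is None for j in js):print(s,[j is not None for j in js]);continue
        J=np.array(js);spread=np.abs(np.diff(J[1:],axis=0)).max();c=np.abs(J[0]-robot.current_qpos()).max()
        if np.abs(J[3,5]-J[1,5])<abs(dk)+.3 and (best is None or c<best[0]):best=(c,pts,J)
    c,pts,J=best;print("q6",J[:,5].round(2),"t",robot.current_time_s())
    robot.move_gripper(1.0)
    robot.move_joints(list(J[0]))
    if robot.servo_line(list(pts[1][0]),speed=.08,f_stop=15): print("contact!",robot.current_tool_pos(),pts[1][0]);return False
    robot.move_gripper(0.0);robot.wait(.1);print("opening",robot.current_opening(),"f",np.round(robot.current_force(),1))
    q0=robot.current_qpos()[5]
    for k in(2,3): robot.movep(list(pts[k][0]),list(quat(-ax,pts[k][1])))
    robot.wait(.2);print("turned",robot.current_qpos()[5]-q0,"f",np.round(robot.current_force(),1),"open",robot.current_opening())
    robot.move_gripper(1.0)
    robot.servo_line(list(pts[4][0]),speed=.15);print("t",robot.current_time_s());return True
E
python3 - <<'E'
from turn import *; from knob import knobs
k=knobs(.0876);G,ax,ds,_,_=k["r"]
if turn(G,ax,ds[0],.534):
    yaw=.0876;X=np.array([np.cos(yaw),np.sin(yaw),0]);Y=np.array([-X[1],X[0],0]);Z=np.array([0,0,1.])
    G,ax,ds,_,_=k["s"]
    # arm tips with the cradle by +0.064: rotate about -Y through hinge
    ro=Rn.from_rotvec(-Y*.064);S=np.array([.5335,-.0262,.052])
    G2=S+ro.apply(G-S);print("side grip",G.round(4),G2.round(4))
    turn(G2,ax,ro.apply(ds[0]),-.997)
E
```

```text
q6 [1.09 1.09 1.36 1.62 1.62] t 11.625
opening 0.18094569857764134 f [ 2.1 -3.6 -2.1]
turned 0.5319163826425333 f [ 2.1 -4.9 -2.4] open 0.17671290464136333
t 18.5583
side grip [ 0.5479 -0.1713  0.0867] [ 0.5457 -0.1715  0.0868]
-1 [False, False, True, True, True]
q6 [-0.07 -0.09 -0.59 -1.09 -1.07] t 18.5583
opening 0.1829475893954895 f [ 4.8 -1.7 -5. ]
turned -0.9926168215621193 f [ 6.3 -2.9 -5.1] open 0.1806527434859383
t 26.1417
```

Both knobs turned as commanded. Now I'll re-measure the plate.

```bash
cat > again.py <<'E'
from lines import *
def remeasure(tag,take=True):
    S=np.array([.5335,-.0262,.072])
    V=[]
    for i,(dx,dy,a) in enumerate([(.08,-.13,1.6),(-.06,-.13,1.6),(0,-.07,1.513),(-.08,0.,1.0)]):
        if take:
            if try_move(S+[dx,dy,.21],[a]) is None: continue
            shot("wrist",f"{tag}{i}")
        V.append(f"{tag}{i}")
    yaw=.0876;X=np.array([np.cos(yaw),np.sin(yaw),0]);Y=np.array([-X[1],X[0],0])
    FR,RR,FL,RL=[S+.085*(a*X+b*Y) for a,b in((-1,-1),(1,-1),(-1,1),(1,1))]
    for nm,A,B in(("front",FR,FL),("right",FR,RR),("rear",RR,RL)):
        for it in range(2):
            x,u=line3d(V,A,B,12 if it==0 else 5,it==1)
            A,B=[x+u*((q-x)@u) for q in(A,B)]
        print(nm,"mid",x.round(4),"elev",round(float(np.arcsin(u[2])),4),"yaw",round(float(np.arctan2(u[1],u[0])),4))
    print("t",robot.current_time_s())
E
python3 -c "
from again import *
remeasure('a')
cv2.imwrite('pics/m5.png',cv2.resize(np.vstack([np.hstack([cv2.imread(f'pics/a{i}.png') for i in p]) for p in((0,1),(2,3))]),(800,600),interpolation=cv2.INTER_AREA))"
```

```text
[('a0', 123, 0.25, 0.03, 0.1), ('a1', 126, 0.25, 0.06, 0.2), ('a2', 167, 0.24, -0.02, -0.2), ('a3', 112, 0.2, -0.06, -0.2)]
front mid [ 0.4495 -0.0336  0.0706] elev 0.0061 yaw 1.6569
[('a0', 162, 0.26, -0.02, 0.3), ('a1', 162, 0.25, 0.06, -0.1), ('a2', 154, 0.25, -0.06, -0.4), ('a3', 115, 0.22, 0.03, 0.2)]
right mid [ 0.5409 -0.1104  0.0718] elev -0.006 yaw 0.0876
[('a0', 112, 0.25, -0.03, 0.3), ('a1', 99, 0.26, 0.08, 0.4), ('a2', 134, 0.27, 0.03, -1.0), ('a3', 108, 0.24, 0.07, 1.1)]
rear mid [ 0.6171 -0.0189  0.0706] elev 0.0014 yaw 1.6583
t 28.7833
```

View pics/m5.png

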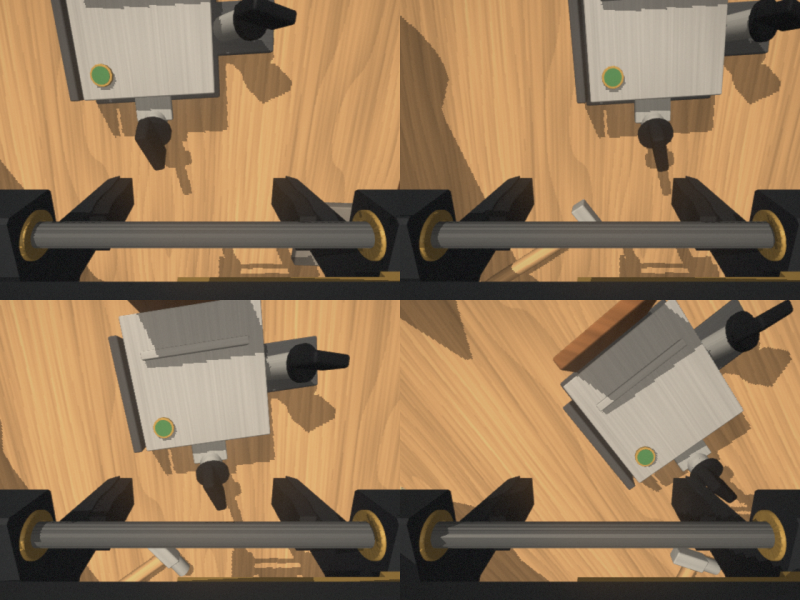

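The plate is now level within measurement: edge elevations are at most 0.006 rad and all edge midpoints sit at 70.6–71.8 mm. The montage shows the plate flush with the front rail. The stand centre is (0.5333, −0.0263), yaw 0.0876. Next, the panel, with close views from two or three places.

```bash
python3 - <<'E'
from h import *
c=np.array([.478,.349,.172]);t=[]
for i,(a,l) in enumerate([(1.6,-.06),(1.6,.06),(.6,0)]):
    x=np.array([np.cos(a),np.sin(a),0]);y=np.array([x[1],-x[0],0])
    p=c-.065*x+l*y;p[2]=.34
    print(try_move(p,[a,a+np.pi]),robot.current_time_s());n=shot("wrist",f"q{i}")
    u,v=proj(n,c).astype(int);u=int(np.clip(u,80,480));v=int(np.clip(v,90,330));print(n,"offset",u-80,v-90)
    im=cv2.imread(f"pics/{n}.png")[v-90:v+90,u-80:u+80]
    t.append(cv2.resize(im,(266,300),interpolation=cv2.INTER_CUBIC) if i==9 else cv2.resize(im,(400,450),interpolation=cv2.INTER_CUBIC))
cv2.imwrite("pics/m6.png",np.hstack(t[:2]));cv2.imwrite("pics/m6b.png",t[2])
E
```

```text
1.6 29.9833
q0 offset 279 23
1.6 30.5833
q1 offset 127 22
0.6 31.6917
q2 offset 204 23
```

View pics/m6.png

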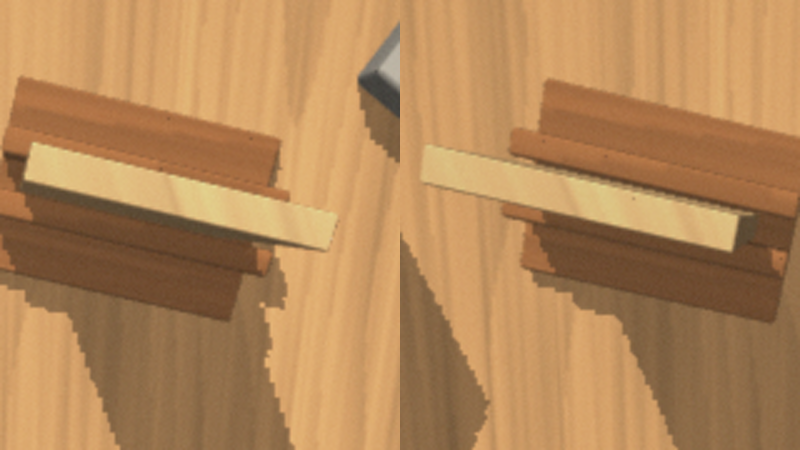

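Both crops show the pale panel's top face. q0 corners are (33,143), (25,184), (337,211), (329,250); q1 corners are (27,144), (22,183), (343,213), (335,250). Rack wall ends: q0 (6.5,141) and (268,261), q1 (112.5,140) and (382,262). This is the pale panel in the rack, so the choice holds. Next I'll triangulate, then check the IK for grasp and placing.

```bash
cat > pan.py <<'E'
from h import *
O=dict(q0=(279,23),q1=(127,22))
f=lambda n,p:(O[n][0]+p[0]/2.5,O[n][1]+p[1]/2.5)
q0=[(33,143),(25,184),(337,211),(329,250)];q1=[(27,144),(22,183),(343,213),(335,250)]
C=[];
for a,b in zip(q0,q1):
    X,r=tri(("q0",f("q0",a)),("q1",f("q1",b)));C.append(X)
C=np.array(C);top=C.mean(0)
xd=(C[2]+C[3]-C[0]-C[1])/2;w=np.linalg.norm(xd);xh=xd/w
th=np.linalg.norm((C[0]+C[2]-C[1]-C[3])/2)
rk=[np.mean([onplane(n,f(n,p),.052) for p in ps],axis=0) for n,ps in(("q0",[(6.5,141),(268,261)]),("q1",[(112.5,140),(382,262)]))]
slot=np.mean(rk,axis=0)
yaw=np.arctan2(xh[1],xh[0]);X=np.array([np.cos(yaw),np.sin(yaw),0]);Y=np.array([-X[1],X[0],0])
lean=np.arctan2((top-slot)@Y,top[2]-slot[2])       # towards +Y
up=np.array([0,0,1])*np.cos(lean)+Y*np.sin(lean)
if __name__=="__main__":
    print(C.round(4).tolist());print("top",top.round(4),"w",w.round(4),"th",th.round(4),"yaw",yaw.round(4),"xz",xh[2].round(4))
    print("rack",[r.round(4) for r in rk],"lean",lean.round(4),"along",round((top-slot)@X,4))
E
python3 pan.py
cat > place.py <<'E'
from h import *
S=np.array([.5333,-.0263,.072]);yw=.0876
SX=np.array([np.cos(yw),np.sin(yw),0]);SY=np.array([-SX[1],SX[0],0]);SZ=np.array([0,0,1.])
def tcp(theta,by,gd,s,dz=0.):
    """panel lean theta, contact edge by from plate centre (along SY), grasp gd above foot, tool x sign s"""
    u=np.sin(theta)*SY+np.cos(theta)*SZ;n=np.cos(theta)*SY-np.sin(theta)*SZ
    B=S+by*SY+dz*SZ
    return B-.006*n+gd*u+.006*u, quat(-u,s*SX)
E
python3 - <<'E'
from place import *; from pan import *
gd=.133
for s in(1,-1):
    g=top-up*(.16-gd)+.006*up
    for lift,P,q in[("grasp",g,quat(-up,s*X)),("up",g+[0,0,.2],quat(-up,s*X)),("place+",*tcp(.38,.0545,gd,s,.12)),("place",*tcp(.38,.0545,gd,s))]:
        j=robot.inverse_kinematics(list(P),list(q));print(s,lift,P.round(3),None if j is None else np.round(j,2))
print(robot.current_qpos())
E
```

```text
[[0.4244, 0.3725, 0.1696], [0.4222, 0.3605, 0.1707], [0.5227, 0.3546, 0.1666], [0.5205, 0.3428, 0.17]]
top [0.4724 0.3576 0.1692] w 0.0999 th 0.0123 yaw -0.1788 xz -0.0188
rack [array([0.4752, 0.357 , 0.052 ]), array([0.475 , 0.3578, 0.052 ])] lean -0.0024 along -0.0026
1 grasp [0.472 0.358 0.148] [0.61 0.21 1.9  0.   1.03 2.35]
1 up [0.472 0.358 0.348] [0.61 0.07 1.68 0.   1.4  2.35]
1 place+ [0.525 0.074 0.323] [ 0.31  0.    1.83 -0.38  1.41  1.87]
1 place [0.525 0.074 0.203] [ 0.31  0.09  1.96 -0.4   1.2   1.96]
-1 grasp [0.472 0.358 0.148] [ 0.61  0.21  1.9   0.    1.03 -0.79]
-1 up [0.472 0.358 0.348] [ 0.61  0.07  1.68  0.    1.4  -0.79]
-1 place+ [0.525 0.074 0.323] [ 0.31  0.    1.83 -0.38  1.41 -1.27]
-1 place [0.525 0.074 0.203] [ 0.31  0.09  1.96 -0.4   1.2  -1.18]
[ 5.87263670e-01 -5.85549654e-02  1.81754573e+00 -9.10587356e-05
  1.38183835e+00  1.55703931e+00]
```

The panel measures 99.9 × 12.3 mm with its top at 169 mm, lean about 0 and yaw −0.179, which matches the text. IK is fine for s=−1. Now I'll grasp it, carry it over, lower it to contact, lean it until it touches, and look before releasing.

```bash
python3 - <<'E'
from place import *; from pan import *
gd=.133;s=-1
g=top+[0,0,.0015]-up*(.16-gd)+.006*up;q=list(quat(-up,s*X))
robot.move_gripper(1.0)
robot.movep(list(g+.09*up),q)
assert not robot.servo_line(list(g),speed=.1,f_stop=12),"contact in descent"
robot.move_gripper(0.);robot.wait(.1)
o=robot.current_opening();print("opening",o,"t",robot.current_time_s());assert .1<o<.18
robot.servo_line(list(g+[0,0,.19]),speed=.15)
print("held",robot.current_opening())
by=.0555;th=.38
P,Q=tcp(th,by,gd,s,.12);robot.movep(list(P),list(Q))
P,Q=tcp(th,by,gd,s,.015);robot.servo_line(list(P),speed=.12)
robot.wait(.2);print("f0",np.round(robot.current_force(),1))
P,Q=tcp(th,by,gd,s,-.006);hit=robot.servo_line(list(P),speed=.02,f_stop=3.5)
z=robot.current_tool_pos()[2]-P[2]-.006;print("down hit",hit,"dz",round(z,4),"f",np.round(robot.current_force(),1),"t",robot.current_time_s())
assert hit
P,Q=tcp(th+.09,by,gd,s,z+.0008);hit=robot.servo_line(list(P),frame=list(Q),speed=.02,f_stop=3.5)
u=-Rn.from_quat(robot.current_tool_rot()).as_matrix()[:,2]
print("lean hit",hit,"theta",np.arcsin(u@SY),"f",np.round(robot.current_force(),1),"open",robot.current_opening(),"t",robot.current_time_s())
shot("scene","sc1");shot("top","tp1");shot("wrist","wr1")
a=cv2.resize(cv2.imread("pics/sc1.png")[140:300,200:413],(400,300),interpolation=cv2.INTER_CUBIC)
b=cv2.resize(cv2.imread("pics/wr1.png"),(400,300))
cv2.imwrite("pics/m7.png",np.hstack([a,b]))
E
```

```text
opening 0.13679578238718335 t 36.2583
held 0.13449336062053502
f0 [-0.2  0.3 -1.6]
down hit True dz -0.0014 f [-0.2  0.8  3.5] t 40.8
lean hit True theta 0.4172734455878201 f [ 0.9 -2.3  1.5] open 0.1317898223080369 t 41.1583
```

View pics/m7.png

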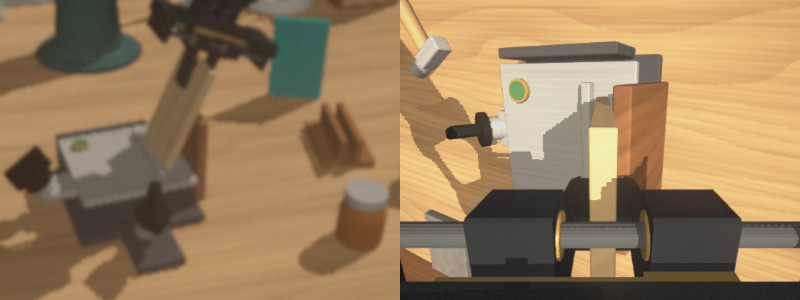

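The panel's foot sits behind the lip (wrist crop around 600,110). The lean stopped at 0.417 rad, against 0.428 expected, with the backrest pushing back, so I'll release it gently.

```bash
python3 - <<'E'
from place import *
p=np.array(robot.current_tool_pos());robot.servo_line(list(p-[0,0,.0015]),speed=.01,f_stop=2)
robot.wait(.2);print("f",np.round(robot.current_force(),1))
robot.move_gripper(.35);robot.wait(.2)
u=-Rn.from_quat(robot.current_tool_rot()).as_matrix()[:,2]
p=np.array(robot.current_tool_pos());robot.servo_line(list(p+.1*u),speed=.1)
a=1.513
print(try_move((.5333,-.10,.36),[a]),robot.current_time_s())
shot("wrist","f2");shot("scene","sc2");shot("top","tp2")
a=cv2.resize(cv2.imread("pics/sc2.png")[140:300,200:413],(400,300),interpolation=cv2.INTER_CUBIC)
b=cv2.resize(cv2.imread("pics/f2.png"),(400,300),interpolation=cv2.INTER_AREA)
c=cv2.resize(cv2.imread("pics/tp2.png"),(400,300),interpolation=cv2.INTER_AREA)
d=cv2.resize(cv2.imread("pics/f2.png")[0:240,130:450],(400,300),interpolation=cv2.INTER_CUBIC)
cv2.imwrite("pics/m8.png",np.vstack([np.hstack([a,b]),np.hstack([c,d])]))
# edge elevation of the lit front and right edges, single pair of views is weak: use old a* geometry as prediction
from lines import edgeplane
X,Y=SX,SY
FR,RR,FL=[S+.085*(i*X+j*Y) for i,j in((-1,-1),(1,-1),(-1,1))]
for A,B in((FR,FL),(FR,RR)):
    e=edgeplane("f2",A,B,8)
    if e: print("offset of predicted ends, mm:",[round(1e3*float(e[1]@(Q-e[0])),2) for Q in(A,B)],e[2:])
E
```

```text
f [-0.6  1.7  5.6]
1.513 44.4667
offset of predicted ends, mm: [1.14, 1.29] (137, 0.24494517381098224)
offset of predicted ends, mm: [0.37, 0.26] (104, 0.2665345829266768)
```

View pics/m8.png

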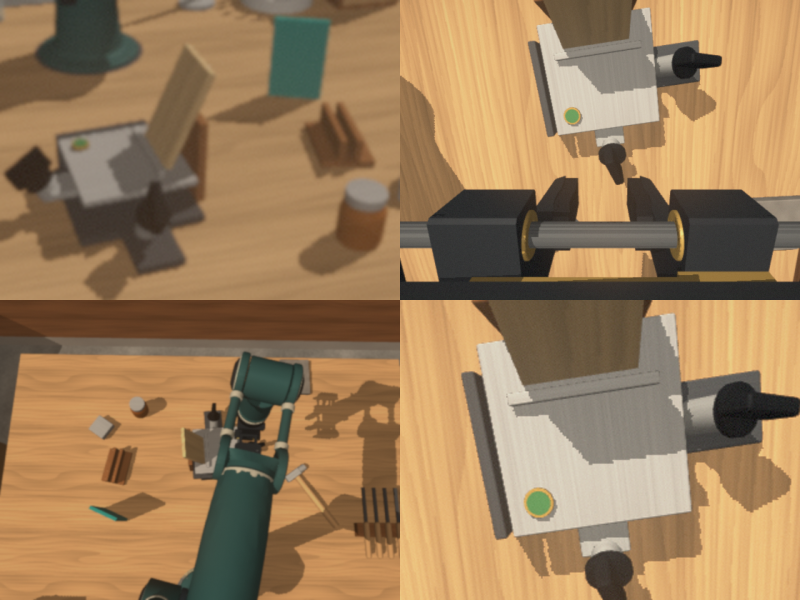

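The panel leans on the backrest with its foot parallel and right behind the lip (crop 585,385). The plate's edges are still where they were, and the jar, hammer, block and turquoise board are untouched. Handing in.

```bash
python3 -c "
from bench import robot
print(robot.hand_in(),robot.current_time_s())"
```

```text
the job is handed in; nothing more can be done
the job is handed in; nothing more can be done
```

The job is handed in at about 44 s of the 72 s allowed: the plate measured level to within about 0.006 rad both ways, and the panel was left standing against the backrest with its foot just behind the lip. The jar, hammer and steel block were left where they were.

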